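Re-pin the ring-bending jig

TASK

Set the ring-bending jig from parked to working: pull the detent pin up out of the parking hole, slide the carriage towards the forked anvil block until its hole lies over the hidden working hole, which you have to find by feel, and push the pin down through both until it snaps fully home with its flange on the carriage. Do not force the pin or the jig, leave the other things on the bench alone, and let go at the end.

Things in the scene. Friction and masses are not known exactly. Their poses are not given: they have to be found in the camera images.
- jig: Ring-bending jig screwed to the bench: steel base plate 130 x 340 x 12 mm, from y = -135 to +205 mm, origin on its underside, z up. Two guide rails, tops at z = 60 mm, run along its y. The carriage travels between them along +y, towards the fixed forked anvil block (104 mm high, y = +173 to +203 mm). Robot and jig must never press on each other with more than 50 N.
- parking_hole (a point): Mouth of the parking hole (jig x 0, y -40 mm) in the flat deck under the carriage, 50 mm above the bench, level to 0.3 mm; axes as the jig's. The working hole lies in the same deck 55 to 91 mm from here along the jig's +y: exactly where is unknown and the carriage hides it. Both holes are 13.6 mm, chamfered 1 mm, in fixed blocks that do not give.
- carriage (a joint): Travel of the carriage along the jig's +y, in m: 0 = over the parking hole, free up to 0.108. Sliding friction about 2.5 N; it stays where it is left.
- carriage_hole (a point): Top mouth of the 13.2 mm pin hole in the carriage, a steel plate 58 x 110 x 16 mm with its top 68 mm above the bench and its underside 2 mm above the deck. On it, 75 mm from the hole towards the jig's +y, stands an 18 mm round post 34 mm high. Nothing stands beside the hole on the jig's +x and -x sides. Axes as the jig's.
- pin_grip (a point): Centre of the pin's knob, an upright steel cylinder 26 mm across and 30 mm high: the place to grip, 77 mm above the tip; z up along the pin. At the start the pin stands fully home in the parking hole, knob centre 95 mm above the bench. Pulling it off its detent takes 6 to 10 N over the first 4 mm, then it slides easily. It clears the deck after rising 32 mm and the carriage after 50 mm.
- pin_flange (a point): Centre of the underside of the pin's 22 mm flange, 50 mm above the tip: on the carriage, 68 mm above the bench, when home. Below it a 12 mm shank. In either hole two spring balls catch a groove in the shank: going in, the tip meets them about 9 mm short of home, pressing on takes 6 to 15 N, and in the last 3 mm it snaps home. Pin and jig must never press on each other with more than 50 N.
- pin_tip (a point): Centre of the pin's lower end: 7 mm across, widening by a cone to 12 mm in the first 3 mm. 18 mm above the bench when the pin is fully home, in either hole. The pin weighs about 120 g. Dragging the carriage by the knob tilts the pin a little, so its tip trails the knob by 1 to 3 mm; gripped across the slide it can pivot between the fingers and trail more.
- former_a: Bystander, leave it alone: bent square steel bar 13 mm thick, 130 mm long, lying beside the jig; origin at its underside
- former_b: Bystander, leave it alone: bent square steel bar, same shape; origin at its underside
- former_c: Bystander, leave it alone: bent square steel bar, same shape; origin at its underside
- casting_a: Bystander, leave it alone: small cast ring 25 mm across, 5 mm high, on the bench near the jig; origin at its underside
- casting_b: Bystander, leave it alone: small cast ring, same shape; origin at its underside
- board: Bystander, leave it alone: wooden board 100 x 220 x 18 mm; origin at its underside
- stake_center (a point): Bystander, leave it alone: centre of a round steel block 90 mm across, 45 mm high
- stone: Bystander, leave it alone: grey abrasive block 50 x 90 x 25 mm; origin at its underside

How it is judged:
By the outcome, as a careful person would: the job done as asked, in the order asked, and still so for the second after the job is handed in, with the robot touching nothing.
It also fails if it takes over 64 s, if anything falls off the work surface, if the arm or the gripper's body presses on something with over 40 N, if the wrist force passes 120 N, or if a joint passes its speed limit or range.

ROBOT

A 6-joint arm with a two-finger parallel gripper is mounted at the origin on the work surface. World frame = base frame: x ahead of the robot, y to its left, z up, the work surface at z = 0. Lengths are in m, angles in rad, forces in N, time in s.
With the tool pointing down it reaches from about 0.325 to 0.85 m from the base axis. Payload 15.5 kg.
Tool frame: the origin (TCP) lies between the finger pads; the fingertips stand nose_length ahead of it and the grasp point (between the pads) lies 3 mm ahead of it (nose_length is the distance from the TCP to the fingertips, in m); z points along the fingers, y is the direction in which the jaws open and shut (so a half turn about z gives the same grasp; the last joint's range is limited). The gripper opens to 91 mm and grips with 3 to 60 N. Pads are 32 mm wide; open, the fingers measure 118 mm over their backs; the gripper's body (76 mm by 178 mm) begins 60 mm behind the grasp point.
Start: joints at [1.052, 0.494, 1.345, -0, 1.302, -0.096], TCP at [0.257, 0.57, 0.236] pointing down, gripper open.
Joint ranges: [-2.91, 2.91], [-0.82, 2.16], [0.22, 2.67], [-1.22, 4.37], [0.12, 2.79], [-3.08, 3.08]. Speed limits (rad/s): [1.89, 1.89, 2.57, 3.01, 3.01, 3.01].

INTERFACE

Orientations are given as [roll, pitch, yaw] about the fixed x, y, z axes, in that order (R = Rz(yaw) Ry(pitch) Rx(roll)).
In Python, from rig import get_state, capture, get_calibration, sign_off, outline_of, nose_length gives the robot as it stands.
- The arm moves only by the shell command python3 -m crank 'ROWS'. ROWS is JSON, a list of rows, each an object of numbers: "tx", "ty", "tz": the shift along the tool's x, y, z in units of 3 cm (1.0 is 3 cm); "rx", "ry", "rz": the turn, a rotation vector about the tool's x, y, z in units of 45 degrees (1.0 is 45 degrees); "jaw": the opening, from -1 (shut) to 1 (fully open), so that 0 is half open. In form: [{"tx": .., "ty": .., "tz": .., "rx": .., "ry": .., "rz": .., "jaw": ..}, ...]. A call has 1 to 8 rows; each row shifts and turns the commanded pose from where the row before left it, along the tool's axes as they then stand; what a row does not reach is not made up. A row lasts 1/8 s, in which the tool goes at most 62.5 mm and 10.7 degrees, less where a joint would pass 70% of its speed; a pose out of reach is approached as far as the arm can. A call with a number of a shift or a turn outside -1 to 1 is refused whole. A call with a gripper value outside its range is refused whole. The fingers move at their own pace and stop on an object; the grip force is fixed at half the most. Time passes only in rows, so rows that do not move let the fingers close. It gives the time, the measured TCP pose, the force and the opening at its end, in the units of the state.
- get_state(): the state, without advancing time (a new reading comes with each control period).
- capture(name): name is "scene" or "top" or "wrist"; returns (picture, depth): 384x512x3 uint8, red, green, blue; 384x512 float32, m along the optical axis (not along the pixel's ray), 0 where there is no reading.
- get_calibration(name): a dict with "intrinsics" (3x3 intrinsics, pixels), "R" (3x3) and "t" (3): a world point X has camera coordinates R X + t. Camera axes: x right, y down, z forward; pixel columns grow to the right and rows downward; lengths in m; the calibration is good to about 2 mm. A picture is of the moment at which its call begins: read the wrist's pose just before it. get_calibration takes no time and is no camera call; for the wrist camera it gives the pose at the moment of the call.
- sign_off(): hands the job in, once; it reports no verdict.
Trained networks look in the newest picture that a camera, given by its name, has taken for a name from the list of things; names that differ only in an ending like _2 or _b are one class to them, and where a whole thing is asked for, a point or a joint stands for the part that bears it (a point fixed in the world has none). Each returns a list of dicts, best first, with "p" (0 to 1); they miss things now and then, are a little off and sometimes report something else, mostly with a low value. They report only what shows in the picture. A call takes as long as a camera call.
- outline_of(camera, target): "region" (384x512 bool, what is visible of it) and "bbox" ([left, top, right, bottom] in pixels, round what is visible of it).
The state is a dict: "t": time; "joint_pos": joint angles; "joint_vel": joint speeds; "joint_efforts": joint torques, N m; "position": TCP position; "eef_rot": TCP orientation; "contact_force": force on the tool from outside, world axes, zero at the start; "torque": the same for the moment, N m; "gripper_width": finger opening in m.
Only numpy, scipy, OpenCV 4.12 (cv2) and the standard library are available. Lean on these libraries where they do the work, as an engineer would, in place of code of your own. Each camera call takes 0.05 s, during which the arm holds its last target.

## Working session

There is one attempt and no reset: what is moved stays moved. The work goes in short steps, Python scripts to look and compute and a shell command to move; the robot and the scene stay as the last step left them, time stands still between calls to the robot, and variables do not carry over. Pictures are saved under pics/ and viewed, and the job is handed in when it is done.

```bash
ls; mkdir -p pics; python3 - <<'E'
from rig import *
import cv2
s=get_state();print(s, nose_length if not callable(nose_length) else nose_length())
for n in ["scene","top"]:
    im,d=capture(n); cv2.imwrite(f"pics/{n}0.png",im[:,:,::-1])
    c=get_calibration(n);print(n,c)
    for t in (["pin_grip","carriage_hole","jig"]):
        for o in outline_of(n,t)[:2]: print(t,o["p"],o["bbox"],o["region"].sum())
E
```

```text
pics
{'t': 0.0, 'joint_pos': array([ 1.05150932e+00,  4.94172009e-01,  1.34614821e+00, -1.50175571e-05,
        1.30251711e+00, -9.55120635e-02]), 'joint_vel': array([ 1.14214486e-03, -1.29456947e-03,  8.08621999e-04, -1.05311198e-03,
        7.30859002e-04, -1.80418864e-05]), 'joint_efforts': array([-4.00644625e-03, -8.78804612e+01, -3.81849790e+01,  7.05281203e-02,
        5.33602049e-02, -7.83220503e-05]), 'position': array([0.25682694, 0.56938856, 0.23533942]), 'eef_rot': array([-3.14035227e+00, -1.04291455e-04,  2.71782163e+00]), 'contact_force': array([-0.13460117,  0.23357433,  0.21458057]), 'torque': array([-0.00366413, -0.00617772, -0.07354243]), 'gripper_width': 0.09127154854799392} 0.022
scene {'intrinsics': array([[493.75191352,   0.        , 255.05297543],
       [  0.        , 493.75191352, 195.86007657],
       [  0.        ,   0.        ,   1.        ]]), 'R': array([[ 0.46199307,  0.88677413,  0.01393008],
       [ 0.66659961, -0.33684038, -0.6649688 ],
       [-0.58498492,  0.31649676, -0.74674122]]), 't': array([-0.28454935, -0.28048407,  1.70654311])}
pin_grip 0.56 [206.1, 222.5, 219.2, 244.5] 144
pin_grip 0.42 [226.4, 261.1, 274.5, 290.9] 296
carriage_hole 0.7 [201.6, 218.0, 243.4, 251.8] 779
carriage_hole 0.66 [78.9, 233.5, 109.6, 264.9] 261
jig 0.96 [172.9, 185.9, 300.5, 289.7] 5780
top {'intrinsics': array([[459.00860783,   0.        , 261.17008093],
       [  0.        , 459.00860783, 187.31118865],
       [  0.        ,   0.        ,   1.        ]]), 'R': array([[ 0.00470014, -0.99995237,  0.00855393],
       [-0.98164771, -0.00624457, -0.19060108],
       [ 0.19064541, -0.0075011 , -0.98163031]]), 't': array([0.00224755, 0.5617821 , 1.53081871])}
carriage_hole 0.98 [272.9, 167.8, 305.3, 193.1] 486
jig 0.97 [223.8, 161.3, 324.2, 200.3] 3410
```

```bash
python3 - <<'E'
import cv2
a=cv2.imread("pics/scene0.png")[160:320,60:340];cv2.imwrite("pics/s_crop.png",cv2.resize(a,None,fx=2.8,fy=2.8,interpolation=2))
a=cv2.imread("pics/top0.png")[100:260,170:400];cv2.imwrite("pics/t_crop.png",cv2.resize(a,None,fx=3.4,fy=3.4,interpolation=2))
E
```

```text
(no output)
```

View pics/s_crop.png

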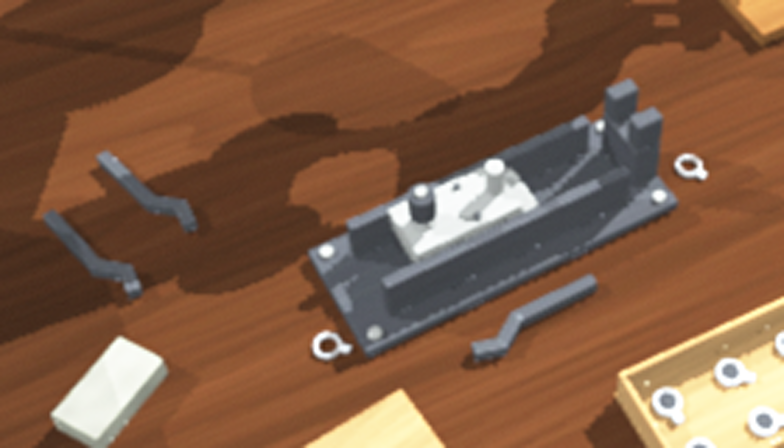

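View pics/t_crop.png

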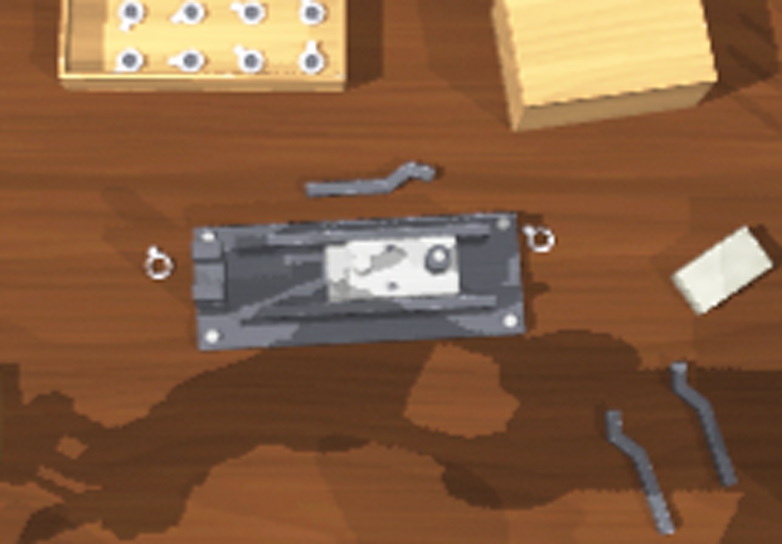

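View pics/scene0.png

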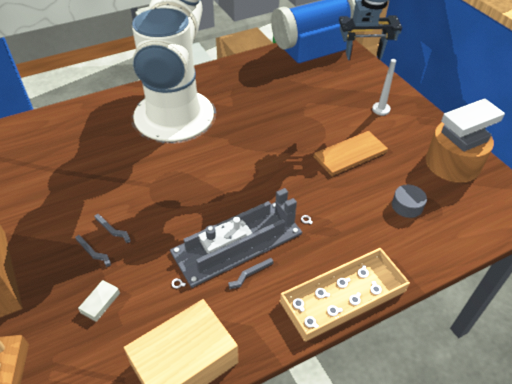

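```bash
cat > h.py <<'E'
import numpy as np
from rig import *
def ray(cal,u,v,z):
    K,R,t=map(np.array,(cal["intrinsics"],cal["R"],cal["t"]))
    d=R.T@np.linalg.inv(K)@[u,v,1]; c=-R.T@t
    return c+d*(z-c[2])/d[2]
def cloud(cal,d):
    K,R,t=map(np.array,(cal["intrinsics"],cal["R"],cal["t"]))
    v,u=np.mgrid[:d.shape[0],:d.shape[1]]
    p=np.stack([(u-K[0,2])/K[0,0]*d,(v-K[1,2])/K[1,1]*d,d],-1)
    P=(p-t)@R; P[d==0]=np.nan
    return P
E
python3 - <<'E'
from h import *
import cv2
c=get_calibration("top");im,d=capture("top");P=cloud(c,d)
o=outline_of("top","jig")[0]["region"]
(cx,cy),(w,h),a=cv2.minAreaRect(P[o&(P[...,2]<.03)][:,:2].astype(np.float32)*1000);print(cx,cy,w,h,a)
# screws (crop coords)
for u,v in [(207,238),(211,337),(503,224),(510,321)]: print("screw",ray(c,170+u/3.4,100+v/3.4,.014))
m=(P[...,2]>.1)&o
print("high",[(x.round(3)) for x in P[m]][:40])
print("knob",ray(c,170+437/3.4,100+256/3.4,.11))
print("post",ray(c,170+395/3.4,100+252/3.4,.102))
s=get_calibration("scene");im,d=capture("scene");Q=cloud(s,d)
print("knob scene",ray(s,60+421/2.8,160+190/2.8,.11)); print("post scene",ray(s,60+494/2.8,160+165/2.8,.102))
print("rod",Q[66,391],Q[107,382],"tallest", np.nanmax(P[...,2]))
z=np.where(np.isnan(P[...,2]),0,P[...,2]);cv2.imwrite("pics/h.png",np.clip(z*1000,0,255).astype(np.uint8))
E
cp pics/top0.png pics/top0b.png
```

```text
590.75439453125 -45.60539245605469 137.25106811523438 340.74371337890625 2.8433785438537598
screw [0.63172507 0.11333715 0.014     ]
screw [0.52652316 0.10737835 0.014     ]
screw [ 0.64892723 -0.19771177  0.014     ]
screw [ 0.54528894 -0.20303811  0.014     ]
high [array([0.608, 0.121, 0.1  ]), array([0.606, 0.117, 0.108]), array([0.607, 0.114, 0.104]), array([0.607, 0.111, 0.106]), array([0.607, 0.107, 0.104]), array([0.607, 0.104, 0.104]), array([0.607, 0.101, 0.104]), array([0.607, 0.097, 0.105]), array([0.603, 0.121, 0.107]), array([0.604, 0.118, 0.101]), array([0.605, 0.114, 0.101]), array([0.604, 0.111, 0.103]), array([0.604, 0.101, 0.104]), array([0.604, 0.097, 0.104]), array([0.603, 0.094, 0.107]), array([ 0.604, -0.114,  0.11 ]), array([ 0.604, -0.124,  0.109]), array([0.6  , 0.121, 0.105]), array([0.601, 0.117, 0.103]), array([0.6  , 0.114, 0.106]), array([0.6  , 0.111, 0.105]), array([0.6  , 0.107, 0.105]), array([0.601, 0.104, 0.1  ]), array([0.6  , 0.101, 0.106]), array([0.599, 0.097, 0.11 ]), array([ 0.601, -0.111,  0.106]), array([ 0.6  , -0.127,  0.111]), array([0.596, 0.12 , 0.107]), array([0.596, 0.117, 0.11 ]), array([0.597, 0.114, 0.103]), array([0.595, 0.11 , 0.111]), array([0.596, 0.107, 0.108]), array([0.597, 0.104, 0.104]), array([0.597, 0.101, 0.103]), array([0.597, 0.097, 0.106]), array([ 0.598, -0.131,  0.106]), array([0.593, 0.12 , 0.108]), array([0.593, 0.117, 0.104]), array([0.594, 0.114, 0.104]), array([0.594, 0.111, 0.102])]
knob [ 0.59266873 -0.11910748  0.11      ]
post [ 0.59822656 -0.07826009  0.102     ]
knob scene [ 0.59243992 -0.11618569  0.11      ]
post scene [ 0.59026008 -0.04232845  0.102     ]
rod [0.30477179 0.65550481 0.18387359] [0.31261535 0.65430342 0.02375824] tallest 0.8517367634815142
```

View pics/top0.png

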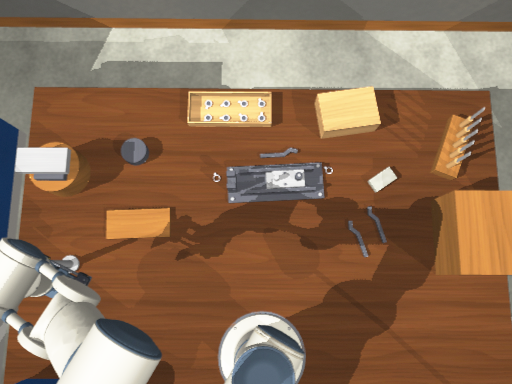

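```bash
python3 -m crank '[{"rz":-0.203},{"rz":-0.203},{"rz":-0.203},{"tx":-0.4,"ty":-0.97},{"tx":-0.4,"ty":-0.97},{"tx":-0.4,"ty":-0.97},{"tx":-0.4,"ty":-0.97},{"tx":-0.4,"ty":-0.97}]'
python3 -m crank '[{"tx":-0.4,"ty":-0.97},{"tx":-0.4,"ty":-0.97},{"tx":-0.4,"ty":-0.97},{"tx":-0.4,"ty":-0.97},{"tx":-0.4,"ty":-0.97},{"tx":-0.4,"ty":-0.97},{"tx":-0.4,"ty":-0.97},{"tx":-0.4,"ty":-0.97}]'
```

```text
schema error: expected keys tx, ty, tz, rx, ry, rz, jaw
schema error: expected keys tx, ty, tz, rx, ry, rz, jaw
```

```bash
python3 -m crank '[{"tx":0,"ty":0,"tz":0,"rx":0,"ry":0,"rz":-0.203,"jaw":1},{"tx":0,"ty":0,"tz":0,"rx":0,"ry":0,"rz":-0.203,"jaw":1},{"tx":0,"ty":0,"tz":0,"rx":0,"ry":0,"rz":-0.203,"jaw":1},{"tx":-0.4,"ty":-0.97,"tz":0,"rx":0,"ry":0,"rz":0,"jaw":1},{"tx":-0.4,"ty":-0.97,"tz":0,"rx":0,"ry":0,"rz":0,"jaw":1},{"tx":-0.4,"ty":-0.97,"tz":0,"rx":0,"ry":0,"rz":0,"jaw":1},{"tx":-0.4,"ty":-0.97,"tz":0,"rx":0,"ry":0,"rz":0,"jaw":1},{"tx":-0.4,"ty":-0.97,"tz":0,"rx":0,"ry":0,"rz":0,"jaw":1}]'
```

```text
t: 1.55
position: [0.3252, 0.4268, 0.236]
eef_rot: [3.141, 0.0, -3.087]
contact_force: [0.4, -0.3, -0.8]
gripper_width: 0.091
```

```bash
for i in 1; do python3 -m crank '[{"tx":-0.4,"ty":-0.97,"tz":0,"rx":0,"ry":0,"rz":0,"jaw":0.4},{"tx":-0.4,"ty":-0.97,"tz":0,"rx":0,"ry":0,"rz":0,"jaw":0.4},{"tx":-0.4,"ty":-0.97,"tz":0,"rx":0,"ry":0,"rz":0,"jaw":0.4},{"tx":-0.4,"ty":-0.97,"tz":0,"rx":0,"ry":0,"rz":0,"jaw":0.4},{"tx":-0.4,"ty":-0.97,"tz":0,"rx":0,"ry":0,"rz":0,"jaw":0.4},{"tx":-0.4,"ty":-0.97,"tz":0,"rx":0,"ry":0,"rz":0,"jaw":0.4},{"tx":-0.4,"ty":-0.97,"tz":0,"rx":0,"ry":0,"rz":0,"jaw":0.4},{"tx":-0.4,"ty":-0.97,"tz":0,"rx":0,"ry":0,"rz":0,"jaw":0.4}]'; done
python3 -m crank '[{"tx":-0.4,"ty":-0.97,"tz":0,"rx":0,"ry":0,"rz":0,"jaw":0.4},{"tx":-0.4,"ty":-0.97,"tz":0,"rx":0,"ry":0,"rz":0,"jaw":0.4},{"tx":-0.4,"ty":-0.97,"tz":0,"rx":0,"ry":0,"rz":0,"jaw":0.4},{"tx":-0.4,"ty":-0.97,"tz":0,"rx":0,"ry":0,"rz":0,"jaw":0.4},{"tx":-0.4,"ty":-0.97,"tz":0,"rx":0,"ry":0,"rz":0,"jaw":0.4},{"tx":-0.4,"ty":-0.97,"tz":0,"rx":0,"ry":0,"rz":0,"jaw":0.4},{"tx":-0.4,"ty":-0.97,"tz":0,"rx":0,"ry":0,"rz":0,"jaw":0.4},{"tx":0,"ty":0,"tz":0,"rx":0,"ry":0,"rz":0,"jaw":0.4}]'
python3 - <<'E'
from h import *
import cv2
s=get_state();print(s["position"],s["eef_rot"],s["contact_force"],s["joint_pos"])
c=get_calibration("wrist");im,d=capture("wrist");cv2.imwrite("pics/w1.png",im[:,:,::-1]);np.savez("w1.npz",d=d,**c)
print(c)
for n in ["pin_grip","carriage_hole"]:
    for o in outline_of("wrist",n)[:2]: print(n,o["p"],o["bbox"])
E
```

```text
t: 2.55
position: [0.4338, 0.1995, 0.2361]
eef_rot: [3.141, 0.0, -3.087]
contact_force: [-0.8, -0.1, -0.5]
gripper_width: 0.0637
t: 3.55
position: [0.5292, 0.0001, 0.2359]
eef_rot: [-3.141, 0.001, -3.089]
contact_force: [-0.6, 0.3, -0.6]
gripper_width: 0.0639
[5.29163076e-01 9.60847460e-05 2.35912458e-01] [-3.14125529e+00  5.70952079e-04 -3.08921150e+00] [-0.57708758  0.34982505 -0.61711951] [-1.12538276e-01  3.59073656e-01  1.58120650e+00 -2.56409580e-04
  1.20069391e+00 -1.73562299e+00]
{'intrinsics': array([[338.6605104 ,   0.        , 258.03399342],
       [  0.        , 338.6605104 , 193.19465794],
       [  0.        ,   0.        ,   1.        ]]), 'R': array([[-5.28324787e-02,  9.98603037e-01, -8.39185713e-04],
       [ 9.57693339e-01,  5.09061285e-02,  2.83252599e-01],
       [ 2.82899625e-01,  1.41612543e-02, -9.59044973e-01]]), 't': array([ 0.02853527, -0.53842123,  0.2417685 ])}
pin_grip 0.79 [112.8, 225.3, 148.0, 259.1]
carriage_hole 0.64 [110.8, 205.8, 228.5, 261.8]
carriage_hole 0.43 [110.5, 227.0, 147.9, 258.4]
```

View pics/w1.png

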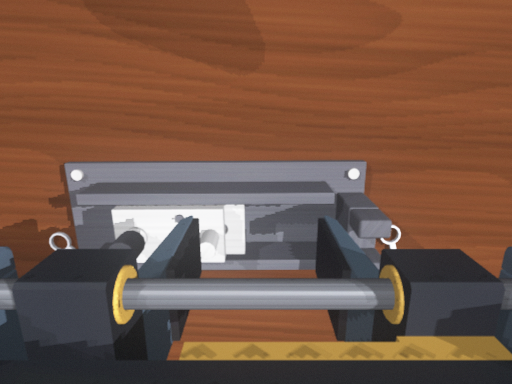

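```bash
python3 -m crank '[{"tx":0,"ty":-0.8,"tz":0,"rx":0,"ry":0,"rz":0,"jaw":0.4},{"tx":0,"ty":-0.8,"tz":0,"rx":0,"ry":0,"rz":0,"jaw":0.4},{"tx":0,"ty":-0.8,"tz":0,"rx":0,"ry":0,"rz":0,"jaw":0.4},{"tx":0,"ty":-0.8,"tz":0,"rx":0,"ry":0,"rz":0,"jaw":0.4},{"tx":0,"ty":-0.8,"tz":0,"rx":0,"ry":0,"rz":0,"jaw":0.4},{"tx":0,"ty":0,"tz":0.5,"rx":0,"ry":0,"rz":0,"jaw":0.4},{"tx":0,"ty":0,"tz":0,"rx":0,"ry":0,"rz":0,"jaw":0.4}]'
python3 - <<'E'
from h import *
import cv2
s=get_state();print(s["position"],s["eef_rot"],s["contact_force"])
c=get_calibration("wrist");im,d=capture("wrist");cv2.imwrite("pics/w2.png",im[:,:,::-1]);np.savez("w2.npz",d=d,**c)
for n in ["pin_grip","carriage_hole"]:
    for o in outline_of("wrist",n)[:2]: print(n,o["p"],o["bbox"])
E
```

```text
t: 4.58
position: [0.5339, -0.1168, 0.2196]
eef_rot: [3.14, -0.002, -3.087]
contact_force: [0.6, 0.8, -0.4]
gripper_width: 0.0638
[ 0.53391727 -0.11684382  0.21959119] [ 3.14033474e+00 -2.46761002e-03 -3.08656181e+00] [ 0.55931301  0.80184954 -0.37820695]
pin_grip 0.63 [235.4, 236.3, 264.4, 280.2]
carriage_hole 0.63 [225.7, 211.3, 345.9, 270.9]
carriage_hole 0.5 [238.5, 235.7, 261.0, 279.6]
```

View pics/w2.png

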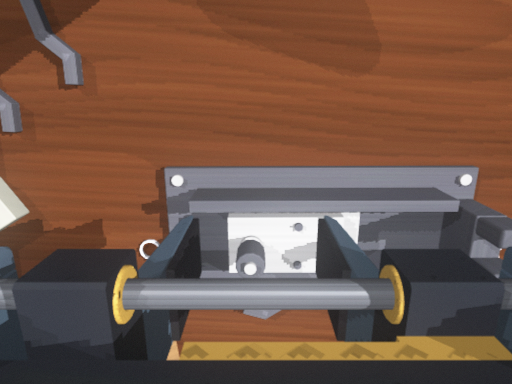

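```bash
python3 - <<'E'
from h import *
import cv2
c=dict(np.load("w2.npz"));d=c.pop("d")
K,R,t=c["intrinsics"],c["R"],c["t"]
print("cam",-R.T@t)
def pr(X):
    p=K@(R@np.array(X)+t);return (p[:2]/p[2]).round(1)
print("TCP",pr([.534,-.1168,.2196]),"knobtop",pr([.5925,-.118,.11]),"knobbot",pr([.5925,-.118,.08]))
print(ray(c,250,268,.11), ray(c,250,262,.11))
P=cloud(c,d)
for v in range(236,282,3): print(v,P[v,250].round(3))
for u in range(232,270,3): print(u,P[262,u].round(3))
im=cv2.imread("pics/w2.png")[190:320,200:330];cv2.imwrite("pics/w2c.png",cv2.resize(im,None,fx=5,fy=4.5))
# jig yaw from screws
a=ray(c,177,181,.014);b=ray(c,466,180,.014);print(a,b,-(b-a)[0]/(b-a)[1])
a=ray(c,190,206,.06);b=ray(c,458,206,.06);print(a,b,-(b-a)[0]/(b-a)[1])
E
```

```text
cam [ 0.45397101 -0.12186436  0.36833703]
TCP [259.1 265.5] knobtop [253.3 264.7] knobbot [253.7 249.1]
[ 0.59578128 -0.12062698  0.11      ] [ 0.59014296 -0.12090256  0.11      ]
236 [ 0.583 -0.122  0.072]
239 [ 0.586 -0.122  0.071]
242 [ 0.583 -0.122  0.086]
245 [ 0.582 -0.122  0.094]
248 [ 0.582 -0.122  0.099]
251 [ 0.582 -0.121  0.105]
254 [ 0.583 -0.121  0.109]
257 [ 0.585 -0.121  0.11 ]
260 [ 0.588 -0.121  0.11 ]
263 [ 0.59  -0.121  0.111]
266 [ 0.592 -0.121  0.114]
269 [ 0.594 -0.121  0.115]
272 [ 0.597 -0.12   0.114]
275 [ 0.603 -0.12   0.109]
278 [ 0.605 -0.12   0.11 ]
281 [ 0.501 -0.121  0.29 ]
232 [ 0.614 -0.138  0.067]
235 [ 0.613 -0.135  0.068]
238 [ 0.591 -0.131  0.109]
241 [ 0.591 -0.129  0.109]
244 [ 0.59  -0.126  0.111]
247 [ 0.59  -0.123  0.111]
250 [ 0.589 -0.121  0.111]
253 [ 0.59  -0.118  0.11 ]
256 [ 0.59  -0.116  0.11 ]
259 [ 0.59  -0.113  0.109]
262 [ 0.59  -0.111  0.109]
265 [ 0.593 -0.108  0.104]
268 [ 0.611 -0.103  0.068]
[ 0.54844623 -0.2038754   0.014     ] [0.53011232 0.10722109 0.014     ] 0.05893318401413097
[ 0.56026169 -0.18106835  0.06      ] [0.54606634 0.07565823 0.06      ] 0.055293653054320144
```

View pics/w2c.png

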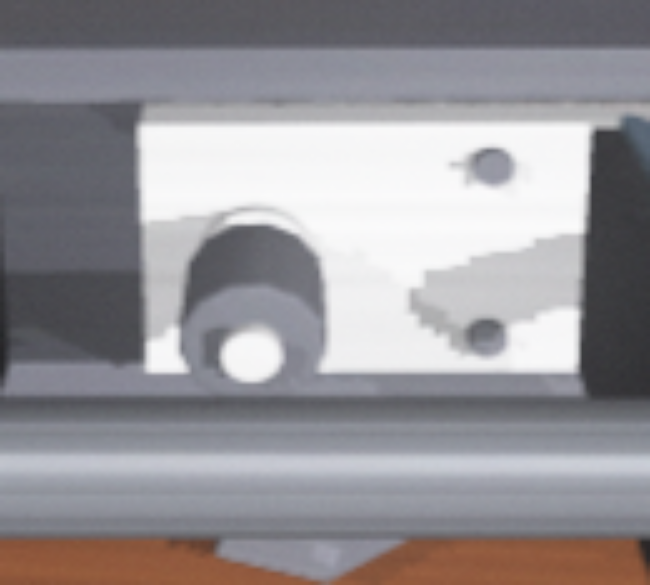

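```bash
python3 -m crank '[{"tx":-0.66,"ty":-0.07,"tz":0.2,"rx":0,"ry":0,"rz":0,"jaw":0.4},{"tx":-0.66,"ty":-0.07,"tz":0.3,"rx":0,"ry":0,"rz":0,"jaw":0.4},{"tx":-0.66,"ty":-0.06,"tz":0.5,"rx":0,"ry":0,"rz":0,"jaw":0.4},{"tx":0,"ty":0,"tz":0.7,"rx":0,"ry":0,"rz":0,"jaw":0.4},{"tx":0,"ty":0,"tz":0.5,"rx":0,"ry":0,"rz":0,"jaw":0.4},{"tx":0,"ty":0,"tz":0,"rx":0,"ry":0,"rz":0,"jaw":0.4},{"tx":0,"ty":0,"tz":0,"rx":0,"ry":0,"rz":0,"jaw":0.4}]'
python3 - <<'E'
from h import *
import cv2
s=get_state();print(s["position"],s["eef_rot"],s["contact_force"])
c=get_calibration("wrist");im,d=capture("wrist");cv2.imwrite("pics/w3.png",im[:,:,::-1])
im,d=capture("scene");cv2.imwrite("pics/s3.png",cv2.resize(im[160:320,130:330,::-1],None,fx=4,fy=3.7))
E
```

```text
t: 5.6
position: [0.5948, -0.1209, 0.1557]
eef_rot: [-3.141, 0.001, -3.087]
contact_force: [0.4, -0.0, -0.5]
gripper_width: 0.0639
[ 0.59480439 -0.12090507  0.15567853] [-3.14125747e+00  8.25948589e-04 -3.08693482e+00] [ 0.44569016 -0.0472014  -0.4681431 ]
```

View pics/w3.png

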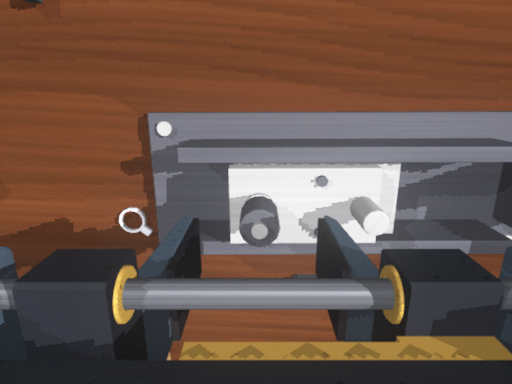

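View pics/s3.png

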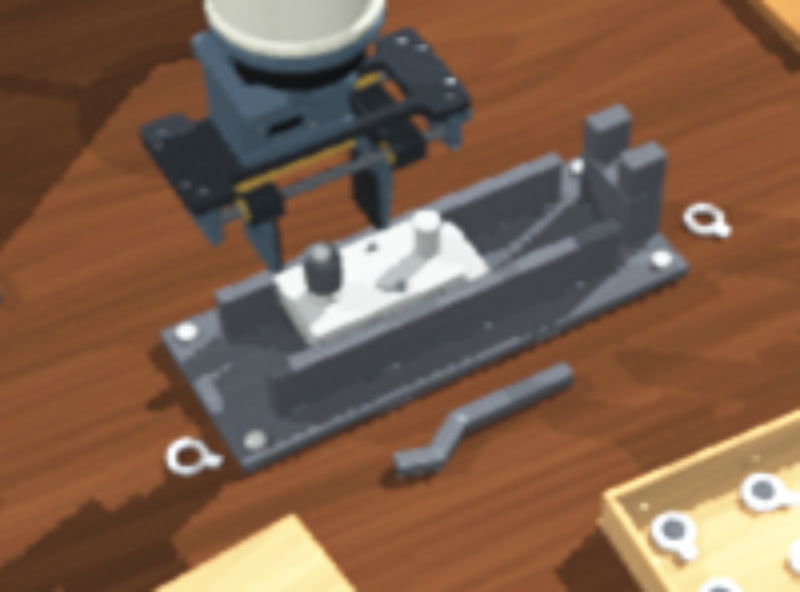

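```bash
python3 - <<'E'
from h import *
c=get_calibration("wrist")
print(ray(c,260,231,.114)); s=get_state()["position"]
K,R,t=c["intrinsics"],c["R"],c["t"]
for X in [(s[0],s[1],.114),(s[0],s[1],.11)]:
    p=K@(R@np.array(X)+t);print(p[:2]/p[2])
E
```

```text
[ 0.59444788 -0.12037415  0.114     ]
[258.91230632 231.64014834]
[258.9025639  229.09617792]
```

```bash
python3 -m crank '[{"tx":0,"ty":0.01,"tz":0.6,"rx":0,"ry":0,"rz":0,"jaw":0.4},{"tx":0,"ty":0,"tz":0.6,"rx":0,"ry":0,"rz":0,"jaw":0.4},{"tx":0,"ty":0,"tz":0.5,"rx":0,"ry":0,"rz":0,"jaw":0.4},{"tx":0,"ty":0,"tz":0.2,"rx":0,"ry":0,"rz":0,"jaw":0.4},{"tx":0,"ty":0,"tz":0,"rx":0,"ry":0,"rz":0,"jaw":0.4},{"tx":0,"ty":0,"tz":0,"rx":0,"ry":0,"rz":0,"jaw":0.0}]'
python3 -m crank '[{"tx":0,"ty":0,"tz":0,"rx":0,"ry":0,"rz":0,"jaw":-0.35},{"tx":0,"ty":0,"tz":0,"rx":0,"ry":0,"rz":0,"jaw":-0.35},{"tx":0,"ty":0,"tz":0,"rx":0,"ry":0,"rz":0,"jaw":-0.4},{"tx":0,"ty":0,"tz":0,"rx":0,"ry":0,"rz":0,"jaw":-0.45}]'
```

```text
t: 6.45
position: [0.5949, -0.1207, 0.0985]
eef_rot: [-3.141, 0.001, -3.087]
contact_force: [-1.1, 0.5, -0.2]
gripper_width: 0.0563
t: 6.95
position: [0.5946, -0.1206, 0.098]
eef_rot: [3.142, 0.0, -3.087]
contact_force: [-0.1, 0.8, 1.4]
gripper_width: 0.0255
```

```bash
python3 -m crank '[{"tx":0,"ty":0,"tz":0,"rx":0,"ry":0,"rz":0,"jaw":-1},{"tx":0,"ty":0,"tz":0,"rx":0,"ry":0,"rz":0,"jaw":-1},{"tx":0,"ty":0,"tz":0,"rx":0,"ry":0,"rz":0,"jaw":-1}]'
```

```text
t: 7.32
position: [0.5946, -0.1205, 0.098]
eef_rot: [3.142, 0.0, -3.087]
contact_force: [-1.3, 1.2, 2.5]
gripper_width: 0.0256
```

```bash
python3 -m crank '[{"tx":0,"ty":0,"tz":-0.07,"rx":0,"ry":0,"rz":0,"jaw":-1},{"tx":0,"ty":0,"tz":-0.08,"rx":0,"ry":0,"rz":0,"jaw":-1},{"tx":0,"ty":0,"tz":0,"rx":0,"ry":0,"rz":0,"jaw":-1}]'
python3 -m crank '[{"tx":0,"ty":0,"tz":-0.2,"rx":0,"ry":0,"rz":0,"jaw":-1},{"tx":0,"ty":0,"tz":-0.2,"rx":0,"ry":0,"rz":0,"jaw":-1},{"tx":0,"ty":0,"tz":-0.2,"rx":0,"ry":0,"rz":0,"jaw":-1},{"tx":0,"ty":0,"tz":-0.2,"rx":0,"ry":0,"rz":0,"jaw":-1},{"tx":0,"ty":0,"tz":0,"rx":0,"ry":0,"rz":0,"jaw":-1}]'
```

```text
t: 7.7
position: [0.5947, -0.1209, 0.1026]
eef_rot: [-3.141, 0.0, -3.087]
contact_force: [0.3, -1.1, -3.2]
gripper_width: 0.0255
t: 8.32
position: [0.5948, -0.1207, 0.127]
eef_rot: [-3.141, 0.001, -3.087]
contact_force: [0.2, 0.1, -1.2]
gripper_width: 0.0252
```

```bash
python3 -m crank '[{"tx":0,"ty":0,"tz":-0.3,"rx":0,"ry":0,"rz":0,"jaw":-1},{"tx":0,"ty":0,"tz":0,"rx":0,"ry":0,"rz":0,"jaw":-1}]'
python3 - <<'E'
from h import *
import cv2
im,d=capture("wrist");cv2.imwrite("pics/w4.png",im[:,:,::-1])
im,d=capture("scene");cv2.imwrite("pics/s4.png",cv2.resize(im[160:320,130:330,::-1],None,fx=4,fy=3.7))
E
```

```text
t: 8.57
position: [0.5949, -0.1207, 0.1361]
eef_rot: [-3.141, 0.001, -3.087]
contact_force: [-0.6, -0.7, -0.9]
gripper_width: 0.0256
```

View pics/w4.png

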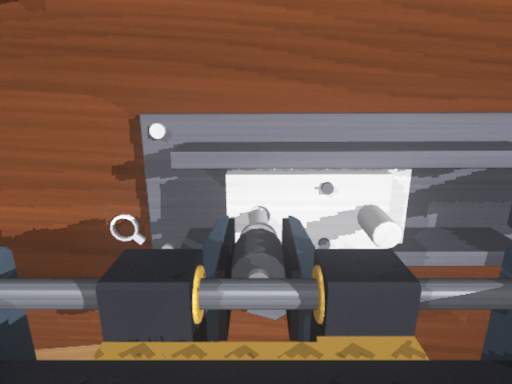

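View pics/s4.png

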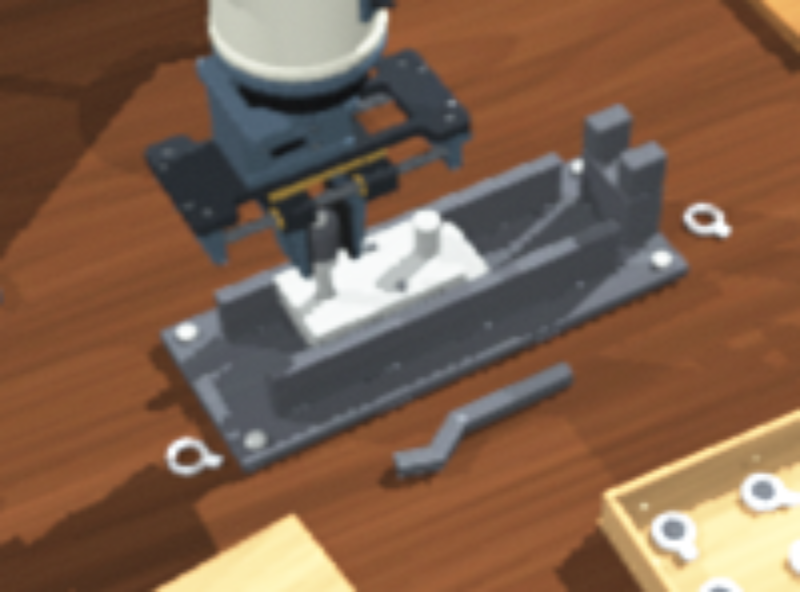

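```bash
python3 -m crank '[{"tx":0,"ty":0.1,"tz":0,"rx":0,"ry":0,"rz":0,"jaw":-1},{"tx":0,"ty":0.2,"tz":0,"rx":0,"ry":0,"rz":0,"jaw":-1},{"tx":0,"ty":0.3,"tz":0,"rx":0,"ry":0,"rz":0,"jaw":-1},{"tx":0,"ty":0.35,"tz":0,"rx":0,"ry":0,"rz":0,"jaw":-1},{"tx":0,"ty":0.35,"tz":0,"rx":0,"ry":0,"rz":0,"jaw":-1},{"tx":0,"ty":0.3,"tz":0,"rx":0,"ry":0,"rz":0,"jaw":-1},{"tx":0,"ty":0.2,"tz":0,"rx":0,"ry":0,"rz":0,"jaw":-1},{"tx":0,"ty":0,"tz":0,"rx":0,"ry":0,"rz":0,"jaw":-1}]'
python3 - <<'E'
from h import *
import cv2
s=get_state();print(s["position"],s["contact_force"],s["torque"])
im,d=capture("wrist");cv2.imwrite("pics/w5.png",im[:,:,::-1])
E
```

```text
t: 9.68
position: [0.5915, -0.0661, 0.1354]
eef_rot: [3.141, -0.0, -3.087]
contact_force: [0.4, 0.7, -1.3]
gripper_width: 0.0254
[ 0.59149586 -0.06606715  0.13539879] [ 0.36403417  0.7185673  -1.33046347] [-0.00131539 -0.00071187 -0.02323397]
```

View pics/w5.png

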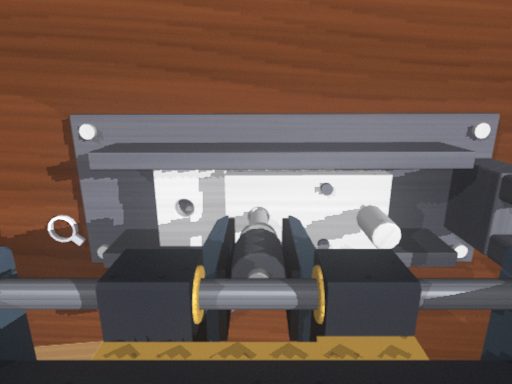

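```bash
python3 -m crank '[{"tx":0,"ty":0,"tz":0.1,"rx":0,"ry":0,"rz":0,"jaw":-1},{"tx":0,"ty":0,"tz":0.07,"rx":0,"ry":0,"rz":0,"jaw":-1},{"tx":0,"ty":0,"tz":0.02,"rx":0,"ry":0,"rz":0,"jaw":-1},{"tx":0,"ty":0,"tz":0.01,"rx":0,"ry":0,"rz":0,"jaw":-1}]'
python3 -m crank '[{"tx":0,"ty":0,"tz":0.02,"rx":0,"ry":0,"rz":0,"jaw":-1},{"tx":0,"ty":0,"tz":0,"rx":0,"ry":0,"rz":0,"jaw":-1}]'
```

```text
t: 10.22
position: [0.5917, -0.0668, 0.1296]
eef_rot: [-3.141, 0.0, -3.087]
contact_force: [-1.1, -0.5, 4.4]
gripper_width: 0.0257
t: 10.48
position: [0.5919, -0.0668, 0.1295]
eef_rot: [-3.141, 0.001, -3.087]
contact_force: [-1.9, -0.3, 10.3]
gripper_width: 0.0255
```

```bash
python3 -m crank '[{"tx":0,"ty":0,"tz":-0.04,"rx":0,"ry":0,"rz":0,"jaw":-1},{"tx":0,"ty":0.12,"tz":0,"rx":0,"ry":0,"rz":0,"jaw":-1},{"tx":0,"ty":0,"tz":0.03,"rx":0,"ry":0,"rz":0,"jaw":-1},{"tx":0,"ty":0,"tz":0,"rx":0,"ry":0,"rz":0,"jaw":-1}]'
python3 -m crank '[{"tx":0,"ty":0,"tz":-0.03,"rx":0,"ry":0,"rz":0,"jaw":-1},{"tx":0,"ty":0.12,"tz":0,"rx":0,"ry":0,"rz":0,"jaw":-1},{"tx":0,"ty":0,"tz":0.03,"rx":0,"ry":0,"rz":0,"jaw":-1},{"tx":0,"ty":0,"tz":0,"rx":0,"ry":0,"rz":0,"jaw":-1}]'
```

```text
t: 10.98
position: [0.5917, -0.063, 0.1295]
eef_rot: [-3.141, 0.001, -3.087]
contact_force: [-0.9, -0.5, 7.7]
gripper_width: 0.0253
t: 11.48
position: [0.5915, -0.0593, 0.1295]
eef_rot: [3.142, 0.001, -3.087]
contact_force: [-0.5, -0.3, 8.9]
gripper_width: 0.0252
```

```bash
python3 -m crank '[{"tx":0,"ty":0,"tz":-0.03,"rx":0,"ry":0,"rz":0,"jaw":-1},{"tx":0,"ty":0.12,"tz":0,"rx":0,"ry":0,"rz":0,"jaw":-1},{"tx":0,"ty":0,"tz":0.03,"rx":0,"ry":0,"rz":0,"jaw":-1},{"tx":0,"ty":0,"tz":0,"rx":0,"ry":0,"rz":0,"jaw":-1}]'
python3 -m crank '[{"tx":0,"ty":0,"tz":-0.03,"rx":0,"ry":0,"rz":0,"jaw":-1},{"tx":0,"ty":0.12,"tz":0,"rx":0,"ry":0,"rz":0,"jaw":-1},{"tx":0,"ty":0,"tz":0.03,"rx":0,"ry":0,"rz":0,"jaw":-1},{"tx":0,"ty":0,"tz":0,"rx":0,"ry":0,"rz":0,"jaw":-1}]'
```

```text
t: 11.98
position: [0.5912, -0.0557, 0.1295]
eef_rot: [3.142, 0.001, -3.087]
contact_force: [-1.0, -0.7, 8.3]
gripper_width: 0.025
t: 12.48
position: [0.591, -0.0521, 0.1295]
eef_rot: [3.142, 0.001, -3.087]
contact_force: [-1.9, -1.3, 9.0]
gripper_width: 0.0255
```

```bash
python3 -m crank '[{"tx":0,"ty":0,"tz":-0.03,"rx":0,"ry":0,"rz":0,"jaw":-1},{"tx":0,"ty":0.12,"tz":0,"rx":0,"ry":0,"rz":0,"jaw":-1},{"tx":0,"ty":0,"tz":0.03,"rx":0,"ry":0,"rz":0,"jaw":-1},{"tx":0,"ty":0,"tz":0,"rx":0,"ry":0,"rz":0,"jaw":-1}]'
python3 -m crank '[{"tx":0,"ty":0,"tz":-0.03,"rx":0,"ry":0,"rz":0,"jaw":-1},{"tx":0,"ty":0.12,"tz":0,"rx":0,"ry":0,"rz":0,"jaw":-1},{"tx":0,"ty":0,"tz":0.03,"rx":0,"ry":0,"rz":0,"jaw":-1},{"tx":0,"ty":0,"tz":0,"rx":0,"ry":0,"rz":0,"jaw":-1}]'
```

```text
t: 12.98
position: [0.5908, -0.0485, 0.1295]
eef_rot: [3.142, 0.001, -3.087]
contact_force: [-1.2, 0.8, 8.1]
gripper_width: 0.0253
t: 13.48
position: [0.5906, -0.0449, 0.1295]
eef_rot: [3.141, 0.001, -3.087]
contact_force: [-0.8, -0.1, 7.8]
gripper_width: 0.0256
```

```bash
python3 -m crank '[{"tx":0,"ty":0,"tz":-0.03,"rx":0,"ry":0,"rz":0,"jaw":-1},{"tx":0,"ty":0.12,"tz":0,"rx":0,"ry":0,"rz":0,"jaw":-1},{"tx":0,"ty":0,"tz":0.03,"rx":0,"ry":0,"rz":0,"jaw":-1},{"tx":0,"ty":0,"tz":0,"rx":0,"ry":0,"rz":0,"jaw":-1}]'
python3 -m crank '[{"tx":0,"ty":0,"tz":-0.03,"rx":0,"ry":0,"rz":0,"jaw":-1},{"tx":0,"ty":0.12,"tz":0,"rx":0,"ry":0,"rz":0,"jaw":-1},{"tx":0,"ty":0,"tz":0.03,"rx":0,"ry":0,"rz":0,"jaw":-1},{"tx":0,"ty":0,"tz":0,"rx":0,"ry":0,"rz":0,"jaw":-1}]'
```

```text
t: 13.98
position: [0.5902, -0.0413, 0.1291]
eef_rot: [3.141, 0.0, -3.087]
contact_force: [-0.1, 0.0, 2.8]
gripper_width: 0.0253
t: 14.48
position: [0.5899, -0.0378, 0.129]
eef_rot: [3.141, -0.0, -3.087]
contact_force: [0.5, 0.2, -1.0]
gripper_width: 0.0253
```

```bash
python3 -m crank '[{"tx":0,"ty":0,"tz":0.03,"rx":0,"ry":0,"rz":0,"jaw":-1},{"tx":0,"ty":0,"tz":0.03,"rx":0,"ry":0,"rz":0,"jaw":-1},{"tx":0,"ty":0,"tz":0,"rx":0,"ry":0,"rz":0,"jaw":-1}]'
```

```text
t: 14.85
position: [0.5899, -0.0379, 0.1272]
eef_rot: [3.141, -0.0, -3.087]
contact_force: [0.3, 0.0, -1.1]
gripper_width: 0.0255
```

```bash
python3 -m crank '[{"tx":0,"ty":0,"tz":0.03,"rx":0,"ry":0,"rz":0,"jaw":-1},{"tx":0,"ty":0,"tz":0.03,"rx":0,"ry":0,"rz":0,"jaw":-1},{"tx":0,"ty":0,"tz":0,"rx":0,"ry":0,"rz":0,"jaw":-1}]'
```

```text
t: 15.22
position: [0.59, -0.0379, 0.1254]
eef_rot: [3.142, -0.0, -3.087]
contact_force: [-0.2, -0.4, -0.6]
gripper_width: 0.0255
```

```bash
python3 -m crank '[{"tx":0,"ty":0,"tz":0.04,"rx":0,"ry":0,"rz":0,"jaw":-1},{"tx":0,"ty":0,"tz":0.04,"rx":0,"ry":0,"rz":0,"jaw":-1},{"tx":0,"ty":0,"tz":0,"rx":0,"ry":0,"rz":0,"jaw":-1}]'
```

```text
t: 15.6
position: [0.59, -0.038, 0.123]
eef_rot: [3.142, -0.0, -3.087]
contact_force: [-0.7, -0.4, -0.9]
gripper_width: 0.0255
```

```bash
python3 -m crank '[{"tx":0,"ty":0,"tz":0.1,"rx":0,"ry":0,"rz":0,"jaw":-1},{"tx":0,"ty":0,"tz":0.1,"rx":0,"ry":0,"rz":0,"jaw":-1},{"tx":0,"ty":0,"tz":0,"rx":0,"ry":0,"rz":0,"jaw":-1}]'
python3 -m crank '[{"tx":0,"ty":0,"tz":0.1,"rx":0,"ry":0,"rz":0,"jaw":-1},{"tx":0,"ty":0,"tz":0.1,"rx":0,"ry":0,"rz":0,"jaw":-1},{"tx":0,"ty":0,"tz":0.05,"rx":0,"ry":0,"rz":0,"jaw":-1},{"tx":0,"ty":0,"tz":0,"rx":0,"ry":0,"rz":0,"jaw":-1}]'
```

```text
t: 15.98
position: [0.5899, -0.0379, 0.1168]
eef_rot: [3.141, -0.001, -3.087]
contact_force: [-0.1, 1.0, -0.4]
gripper_width: 0.0254
t: 16.48
position: [0.59, -0.038, 0.1094]
eef_rot: [3.142, -0.0, -3.087]
contact_force: [-0.3, 0.1, -1.4]
gripper_width: 0.0252
```

```bash
python3 -m crank '[{"tx":0,"ty":0,"tz":0.05,"rx":0,"ry":0,"rz":0,"jaw":-1},{"tx":0,"ty":0,"tz":0.05,"rx":0,"ry":0,"rz":0,"jaw":-1},{"tx":0,"ty":0,"tz":0,"rx":0,"ry":0,"rz":0,"jaw":-1}]'
python3 -m crank '[{"tx":0,"ty":0,"tz":0.05,"rx":0,"ry":0,"rz":0,"jaw":-1},{"tx":0,"ty":0,"tz":0.05,"rx":0,"ry":0,"rz":0,"jaw":-1},{"tx":0,"ty":0,"tz":0,"rx":0,"ry":0,"rz":0,"jaw":-1}]'
```

```text
t: 16.85
position: [0.59, -0.038, 0.1066]
eef_rot: [-3.142, 0.0, -3.087]
contact_force: [-0.7, -0.2, 1.0]
gripper_width: 0.0252
t: 17.23
position: [0.5898, -0.0379, 0.1033]
eef_rot: [3.141, -0.001, -3.087]
contact_force: [0.6, 0.7, -4.6]
gripper_width: 0.0253
```

```bash
python3 -m crank '[{"tx":0,"ty":0,"tz":0.04,"rx":0,"ry":0,"rz":0,"jaw":-1},{"tx":0,"ty":0,"tz":0,"rx":0,"ry":0,"rz":0,"jaw":-1}]'
python3 -m crank '[{"tx":0,"ty":0,"tz":0.04,"rx":0,"ry":0,"rz":0,"jaw":-1},{"tx":0,"ty":0,"tz":0,"rx":0,"ry":0,"rz":0,"jaw":-1}]'
```

```text
t: 17.48
position: [0.5897, -0.0379, 0.1019]
eef_rot: [3.141, -0.001, -3.087]
contact_force: [0.5, 0.2, -8.6]
gripper_width: 0.0251
t: 17.73
position: [0.5898, -0.0379, 0.1009]
eef_rot: [3.142, -0.0, -3.087]
contact_force: [0.3, 0.6, -8.4]
gripper_width: 0.0254
```

```bash
python3 -m crank '[{"tx":0,"ty":0,"tz":0.04,"rx":0,"ry":0,"rz":0,"jaw":-1},{"tx":0,"ty":0,"tz":0,"rx":0,"ry":0,"rz":0,"jaw":-1}]'
python3 -m crank '[{"tx":0,"ty":0,"tz":0.04,"rx":0,"ry":0,"rz":0,"jaw":-1},{"tx":0,"ty":0,"tz":0,"rx":0,"ry":0,"rz":0,"jaw":-1}]'
python3 -m crank '[{"tx":0,"ty":0,"tz":0.02,"rx":0,"ry":0,"rz":0,"jaw":-1},{"tx":0,"ty":0,"tz":0,"rx":0,"ry":0,"rz":0,"jaw":-1}]'
```

```text
t: 17.98
position: [0.59, -0.0379, 0.1]
eef_rot: [-3.142, 0.0, -3.087]
contact_force: [-0.2, 0.1, -3.5]
gripper_width: 0.0254
t: 18.23
position: [0.5901, -0.0379, 0.0989]
eef_rot: [-3.142, 0.0, -3.087]
contact_force: [0.1, 0.7, -2.1]
gripper_width: 0.0253
t: 18.48
position: [0.5901, -0.0379, 0.0983]
eef_rot: [-3.142, 0.0, -3.087]
contact_force: [0.4, -0.3, -0.8]
gripper_width: 0.0254
```

```bash
python3 -m crank '[{"tx":0,"ty":0,"tz":0.02,"rx":0,"ry":0,"rz":0,"jaw":-1},{"tx":0,"ty":0,"tz":0,"rx":0,"ry":0,"rz":0,"jaw":-1}]'
python3 -m crank '[{"tx":0,"ty":0,"tz":0.01,"rx":0,"ry":0,"rz":0,"jaw":-1},{"tx":0,"ty":0,"tz":0,"rx":0,"ry":0,"rz":0,"jaw":-1}]'
python3 - <<'E'
from h import *
import cv2
im,d=capture("wrist");cv2.imwrite("pics/w6.png",im[:,:,::-1])
im,d=capture("scene");cv2.imwrite("pics/s6.png",cv2.resize(im[160:320,130:330,::-1],None,fx=4,fy=3.7))
E
```

```text
t: 18.73
position: [0.5901, -0.0379, 0.098]
eef_rot: [-3.142, 0.0, -3.087]
contact_force: [-1.9, 0.6, 5.3]
gripper_width: 0.0254
t: 18.98
position: [0.5902, -0.038, 0.0979]
eef_rot: [-3.141, 0.001, -3.087]
contact_force: [-2.7, 1.1, 9.4]
gripper_width: 0.025
```

View pics/w6.png

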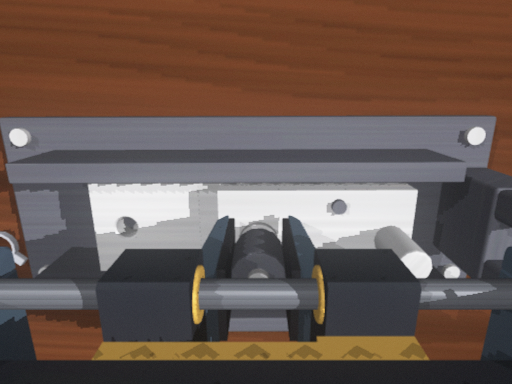

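View pics/s6.png

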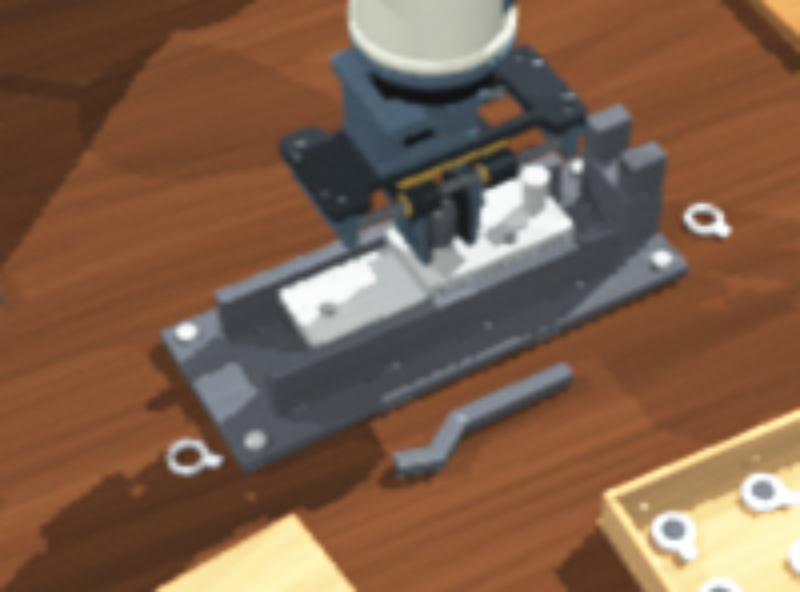

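```bash
python3 -m crank '[{"tx":0,"ty":0,"tz":-0.02,"rx":0,"ry":0,"rz":0,"jaw":-1},{"tx":0,"ty":0,"tz":0,"rx":0,"ry":0,"rz":0,"jaw":0.2},{"tx":0,"ty":0,"tz":0,"rx":0,"ry":0,"rz":0,"jaw":0.3},{"tx":0,"ty":0,"tz":0,"rx":0,"ry":0,"rz":0,"jaw":0.3},{"tx":0,"ty":0,"tz":0,"rx":0,"ry":0,"rz":0,"jaw":0.3}]'
python3 -m crank '[{"tx":0,"ty":0,"tz":-0.2,"rx":0,"ry":0,"rz":0,"jaw":0.3},{"tx":0,"ty":0,"tz":-0.5,"rx":0,"ry":0,"rz":0,"jaw":0.3},{"tx":0,"ty":0,"tz":-0.8,"rx":0,"ry":0,"rz":0,"jaw":0.3},{"tx":0.3,"ty":0,"tz":-0.8,"rx":0,"ry":0,"rz":0,"jaw":0.3},{"tx":0.8,"ty":0,"tz":-0.8,"rx":0,"ry":0,"rz":0,"jaw":0.3},{"tx":0.9,"ty":0,"tz":-0.3,"rx":0,"ry":0,"rz":0,"jaw":0.3},{"tx":0,"ty":0,"tz":0,"rx":0,"ry":0,"rz":0,"jaw":0.3}]'
python3 - <<'E'
from h import *
import cv2
c=get_calibration("wrist");im,d=capture("wrist");cv2.imwrite("pics/w7.png",im[:,:,::-1]);P=cloud(c,d)
for v in range(205,282,4): print(v,P[v,258].round(3))
im,d=capture("scene");cv2.imwrite("pics/s7.png",cv2.resize(im[160:320,130:330,::-1],None,fx=4,fy=3.7))
E
```

```text
t: 19.7
position: [0.59, -0.0379, 0.0979]
eef_rot: [-3.142, 0.0, -3.087]
contact_force: [0.5, -1.0, -0.8]
gripper_width: 0.0589
t: 20.58
position: [0.5292, -0.0412, 0.2018]
eef_rot: [-3.141, 0.002, -3.087]
contact_force: [0.1, -0.4, -0.2]
gripper_width: 0.0593
205 [ 0.547 -0.041  0.056]
209 [ 0.55  -0.041  0.058]
213 [ 0.554 -0.041  0.059]
217 [ 0.557 -0.04   0.061]
221 [ 0.561 -0.04   0.06 ]
225 [ 0.562 -0.04   0.067]
229 [ 0.566 -0.04   0.068]
233 [ 0.569 -0.04   0.069]
237 [ 0.574 -0.039  0.068]
241 [ 0.577 -0.039  0.068]
245 [ 0.58  -0.039  0.071]
249 [ 0.578 -0.039  0.084]
253 [ 0.578 -0.039  0.092]
257 [ 0.577 -0.039  0.099]
261 [ 0.577 -0.039  0.106]
265 [ 0.579 -0.039  0.11 ]
269 [ 0.582 -0.039  0.11 ]
273 [ 0.586 -0.039  0.11 ]
277 [ 0.587 -0.039  0.114]
281 [ 0.495 -0.044  0.272]
```

View pics/w7.png

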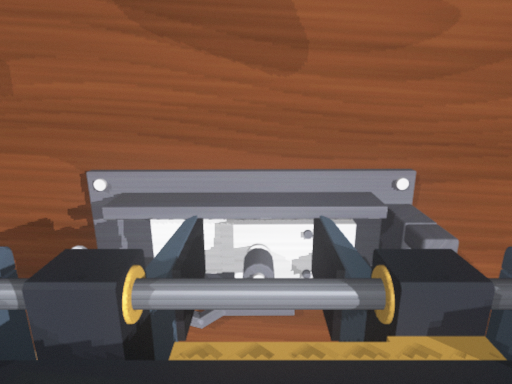

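View pics/s7.png

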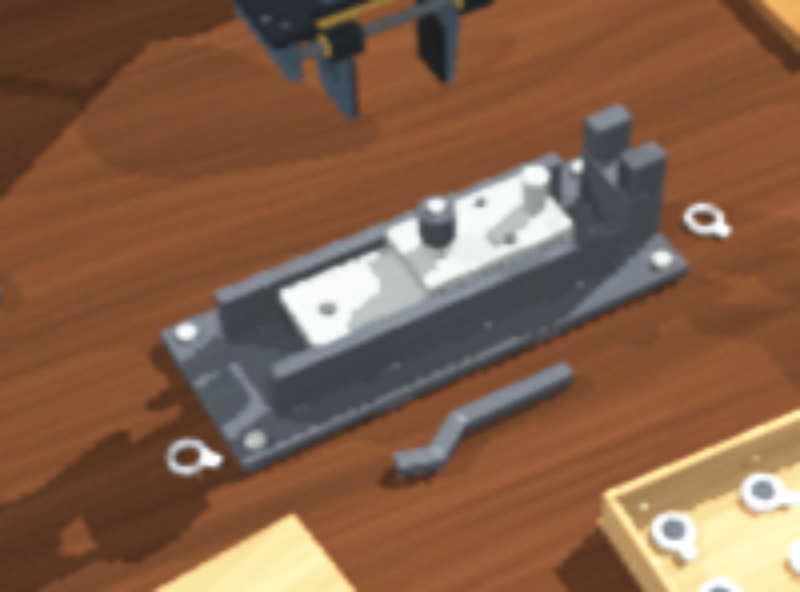

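The pin is upright with its knob top at z = 0.110, the same as at the start, so it is home. The gripper is well clear.

```bash
python3 -c "
from rig import *
sign_off()"
```

```text
the job is handed in; nothing more can be done
```

The jig is set to working: the pin is home in the working hole, about 83 mm from the parking hole. I handed the job in at about 20.7 s.

- **Pull and slide:** I gripped the knob with the jaws along the slide, pulled the pin 38 mm up off its detent, and dragged the carriage about 55 mm.
- **Finding the hole:** I felt the deck in 3.6 mm steps at about 8 to 10 N. The tip caught an edge at about 79 mm (2.8 N) and met nothing at about 83 mm, so I lowered it there.
- **Pushing home:** The pin went in with almost no side force, passed the detent, and was then drawn down with about 8.5 N. It stopped firmly at the same height as in the parking hole (TCP z 0.098). The highest force read at the end of any move was about 10 N. I did not see the peak as it passed the spring balls, because it fell between two readings.
- **Last checks after letting go:** The wrist depth image shows the knob top at 0.110 m, as at the start. The scene picture shows the pin upright, the parking hole uncovered, and the rings and bar beside the jig apparently where they were. I did not measure the bystanders. The gripper is open and clear of everything. No check failed or disagreed with another.

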